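Roll the tumbling drum up its ramp onto the rollers and start the machine

ROBOT

A 6-joint arm with a two-finger parallel gripper is mounted at the origin on a cart in front of the work surface, level with it; the furniture and walls round the work are solid. World frame = base frame: x ahead of the robot, y to its left, z up, the work surface at z = 0. Lengths are in m, angles in rad, forces in N, time in s.
With the tool pointing down it reaches from about 0.375 to 0.9 m from the base axis. Payload 3.1 kg.
Tool frame: the origin (TCP) lies on the centre line of the jaws, within the pads' length; the fingertips stand robot.tip_reach ahead of it and the grasp point (between the pads) lies 8 mm behind it (robot.tip_reach is the distance from the TCP to the fingertips, in m); z points along the fingers, y is the line along which they close (so a half turn about z gives the same grasp; the last joint's range is limited). The gripper opens to 87 mm and grips with 3 to 60 N. Pads are 19 mm wide; open, the fingers measure 117 mm over their backs; the gripper's body (75 mm by 190 mm) begins 51 mm behind the grasp point.
Start: joints at [-1.429, 0.527, 1.433, -0, 1.181, -0.178], TCP at [0.197, -0.593, 0.234] pointing down, gripper open.
Joint ranges: [-3.08, 3.08], [-0.75, 2.2], [0.22, 2.44], [-1.43, 4.57], [0, 2.65], [-2.85, 2.85]. Speed limits (rad/s): [2.79, 2.79, 3.14, 3.14, 3.14, 3.14].

INTERFACE

Orientations are given as a unit quaternion [x, y, z, w].
In Python, from rig import robot gives the robot as it stands.
- The arm moves only by the tool jog_arm, never from a script. Its argument "motion" is one flat list of numbers, 7 for each row, row after row: the shift along the tool's x, y, z scaled (see below), then the turn, a rotation vector about the tool's x, y, z scaled (see below), then the gripper's target within -1 to 1 (shut at 1, half-way at 0, fully open at -1). In form: [x, y, z, rx, ry, rz, hand, x, y, z, rx, ry, rz, hand, ...]. A call has 1 to 12 rows; each row shifts and turns the commanded pose from where the row before left it, along the tool's axes as they then stand; what a row does not reach is not made up. The controller multiplies each number of a shift by 4 cm and each number of a turn by 4 degrees. A row lasts 1/8 s, in which the tool goes at most 62.5 mm and 10.7 degrees, less where a joint would pass 70% of its speed; a pose out of reach is approached as far as the arm can. A call with a number of a shift or a turn outside -1 to 1 is refused whole. A call with a gripper value outside its range is refused whole. The fingers move at their own pace and stop on an object; "grip_force" is the grip in N (left out, the last holds). Time passes only in rows, so rows that do not move let the fingers close. It gives the time, the measured TCP pose, the force, the opening and the grip force at its end, in the units of the state.
- robot.get_obs(): the state, without advancing time (a new reading comes with each control period).
- robot.camera(name): name is "scene" or "top"; returns the picture (400x640x3 uint8, blue, green, red); there is no depth.
- robot.calibration(name): a dict with "fx", "fy", "cx", "cy" (pixels), "R" (3x3) and "t" (3): a world point X has camera coordinates R X + t. Camera axes: x right, y down, z forward; pixel columns grow to the right and rows downward; lengths in m; the calibration is good to about 2 mm. A picture is of the moment at which its call begins. calibration takes no time and is no camera call.
- robot.hand_in(): hands the job in; it is judged then, once.
The state is a dict: "time": time; "q": joint angles; "joint_velocities": joint speeds; "joint_torque": joint torques, N m; "position": TCP position; "tool_rot": TCP orientation; "ft_force": force on the tool from outside, world axes, zero at the start; "moment": the same for the moment, N m; "grip_width": finger opening in m; "grip_force": force on a finger pad.
Only numpy, scipy, OpenCV 4.12 (cv2) and the standard library are available. Lean on these libraries where they do the work, as an engineer would, in place of code of your own. Each camera call takes 0.05 s, during which the arm holds its last target. There are 200 camera calls.

TASK

Load and start the bench tumbler: with the fingertips, roll the blue drum slowly and steadily up the loading ramp, never letting it run back down, until it drops home between the two rollers at the top. Only then press the green start button fully down and let it come up again; leave the red stop button alone. The drum is only pushed: do not take it between the fingers or lift it, and do not disturb the loose things on the bench.

Things in the scene. Friction and masses are not known exactly. Their poses are not given: they have to be found in the camera images.
- tumbler: Bench-top rotary tumbler (polisher) with loading ramp; fixed in a run, 270 mm long, 100 mm wide. Origin: on the bench under its middle; x runs up the ramp from its low foot (x = -133 mm) over the roller bed to the green motor housing (x = 74 to 134 mm, 74 mm high); y to the left of that, z up. The housing's near face (x = 74 mm), rubber-faced, is the back stop
- ramp: Aluminium loading ramp of the tumbler, fixed to it, 147 mm long. Origin: middle of the deck's low edge, 14 mm above the bench at x = -130 mm of the tumbler; x up the slope (0.16 rad), y as the tumbler's, z square to the deck. Side walls 19 mm high above the deck, 78 mm apart; at x = 0 a lip 9 mm high, 3 mm thick. Its upper edge is level with the front roller's top
- drum: Closed drum of smooth hard plastic lying across the ramp: blue, 51 mm across, two black rings 54 mm across (17 to 29 mm either side of its middle), 72 mm long, about 0.4 kg. Origin: its centre; y its axis; x, z turn with it. Starts against the lip, centre at x = -114, z = 44 mm of the tumbler. Rolls freely: let go on the ramp, it runs back. Past the front roller it drops 6 mm, stays
- bed (a point): Drum centre when it lies fully home between the two rollers: x = 45, y = 0, z = 59 mm of the tumbler, 2 mm clear of the back stop. The rollers: free-turning, black rubber, 16 mm thick, 76 mm long along y, axes at x = 26 and 64 mm, 30 mm above the bench
- start_button (a joint): green start push button on top of the motor housing, sprung: 0 = up, 0.006 m = fully down, takes about 4 N straight down
- start_button_top (a point): middle of the green button's top face (18 mm across, in a black round bezel), 96 mm above the bench, at x = 104, y = +25 mm of the tumbler
- stop_button (a joint): red stop push button, the same make, beside the green one, as high: 0 = up, 0.006 m = fully down
- stop_button_top (a point): middle of the red button's top face, at x = 104, y = -25 mm of the tumbler
- loupe_1: black eye loupe standing on the bench, 31 mm across, 30 mm high; origin under its middle
- alu_tin: round aluminium tin with lid, 56 mm across, 36 mm high; origin under its middle
- watch_head_1: watch head without strap, 41 x 38 x 9 mm, lying on the bench; origin under its middle
- watch_head_7: watch head without strap, 38 x 35 x 8 mm, lying on the bench; origin under its middle
- tweezers_1: steel tweezers, 125 x 14 x 10 mm, lying on the bench; origin under its middle
- cream_pot: cream plastic pot with lid, 62 mm across, 40 mm high; origin under its middle

How it is judged:
By the outcome, as a careful person would: the job done as asked, in the order asked, and still so for the second after the job is handed in, with the robot touching nothing.
It also fails if it takes over 45 s, if anything falls off the work surface, if the arm or the gripper's body presses on something with over 40 N, if the wrist force passes 120 N, or if a joint passes its speed limit or range.

## Working session

There is one attempt and no reset: what is moved stays moved. The work goes in short steps, Python scripts to look and compute and a tool call to move; the robot and the scene stay as the last step left them, time stands still between calls to the robot, and variables do not carry over. Pictures are saved under pics/ and viewed, at most 10 in all, crops included, and the job is handed in when it is done.

Besides the shell and the picture viewer there is one more tool, called by a JSON object that holds its "method" and its "body". jog_arm: Moves the arm, as the interface text tells. Shifts and turns lie within -1 to 1; 1 stands for 4 cm of shift or 4 degrees of turn. Its arguments: {"type":"object","properties":{"motion":{"type":"array","items":{"type":"number"}},"grip_force":{"type":"number"}},"required":["motion"]}

```bash
mkdir -p pics; python3 - <<'E'
from rig import robot
import cv2
for n in("scene","top"):
    cv2.imwrite(f"pics/{n}0.png",robot.camera(n))
    c=robot.calibration(n);print(n,c)
print(robot.tip_reach);o=robot.get_obs();print(o["time"],o["position"],o["tool_rot"],o["grip_width"])
E
```

```text
scene {'fx': 501.9119007097678, 'fy': 501.9119007097678, 'cx': 320.4341909640391, 'cy': 202.667450394425, 'R': array([[ 0.52445064, -0.85140118, -0.00821933],
       [-0.51447672, -0.30918872, -0.79982251],
       [ 0.6784285 ,  0.42369608, -0.6001803 ]]), 't': array([-0.43191292,  0.23104136,  1.11513196])}
top {'fx': 435.6259037813665, 'fy': 435.6259037813665, 'cx': 310.47953353430273, 'cy': 200.0849032510742, 'R': array([[ 0.02225207, -0.99945645,  0.02432398],
       [-0.98225581, -0.02638805, -0.18568038],
       [ 0.18622131, -0.0197606 , -0.98230909]]), 't': array([-0.24163836,  0.45364362,  1.26965705])}
0.011
0.1 [ 0.19701101 -0.5924827   0.23268266] [ 9.87165538e-01  1.59697489e-01  2.20068116e-05 -9.55147495e-04] 0.08702509061581162
```

View pics/top0.png

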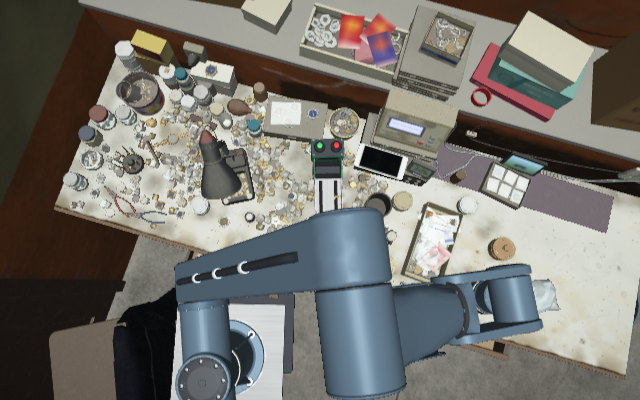

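View pics/scene0.png

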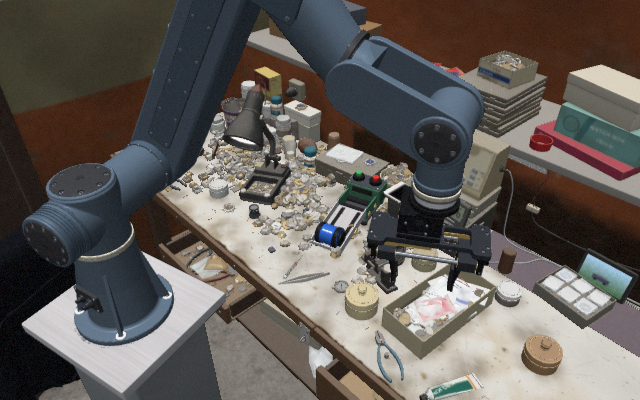

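The top view shows the buttons at about (320,146) green and (337,146) red, with the ramp below them partly hidden by the arm. The scene view shows the drum at (328,235). I'll enlarge both.

```bash
python3 - <<'E'
import cv2
a=cv2.imread("pics/scene0.png")[160:280,270:400];b=cv2.imread("pics/top0.png")[125:225,270:400]
cv2.imwrite("pics/c1.png",cv2.resize(a,None,fx=5,fy=5,interpolation=cv2.INTER_CUBIC))
cv2.imwrite("pics/c2.png",cv2.resize(b,None,fx=6,fy=6,interpolation=cv2.INTER_CUBIC))
E
```

```text
(no output)
```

View pics/c1.png

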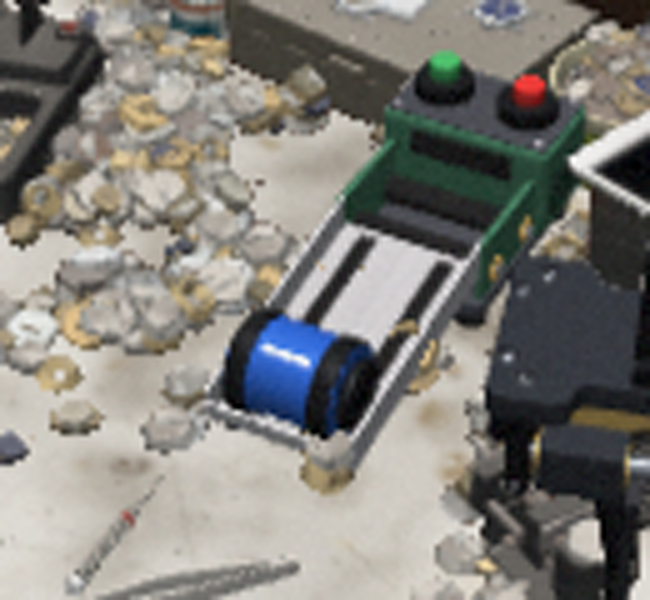

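View pics/c2.png

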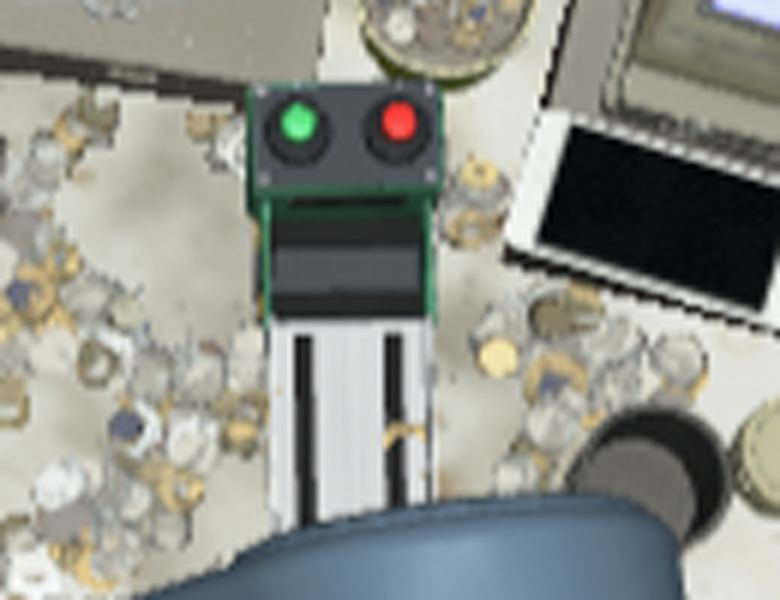

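The crops show:
- **Scene crop:** button tops at about (446,62) green and (530,85) red, the drum's right end centre at about (358,388), and the lip corners near (208,405) and (325,450).
- **Top crop:** buttons at (299,118) and (400,118), and the ramp's top edge at row 322.
- **Neighbour:** a white-framed object stands to the right, with its corner at top (505,255) and scene (575,163). I'll triangulate it to check for clearance.

```bash
cat > h.py <<'E'
from rig import robot
import numpy as np
from scipy.optimize import least_squares
C={n:robot.calibration(n) for n in("scene","top")}
def proj(n,X):
    c=C[n];p=np.asarray(c["R"])@X+c["t"];return np.array([c["fx"]*p[0]/p[2]+c["cx"],c["fy"]*p[1]/p[2]+c["cy"]])
def T(p,x):return np.array([p[0]+np.cos(p[2])*x[0]-np.sin(p[2])*x[1],p[1]+np.sin(p[2])*x[0]+np.cos(p[2])*x[1],x[2]])
S=lambda u,v:("scene",np.array([270+(u+.5)/5-.5,160+(v+.5)/5-.5]))
P=lambda u,v:("top",np.array([270+(u+.5)/6-.5,125+(v+.5)/6-.5]))
def tri(*ob):return least_squares(lambda X:np.concatenate([proj(n,X)-o for n,o in ob]),[.6,0,.05])
E
python3 - <<'E'
from h import *
ob=[(S(446,60),(.104,.025,.096)),(S(530,83),(.104,-.025,.096)),(S(358,388),(-.114,-.036,.044)),
(P(299,118),(.104,.025,.096)),(P(400,118),(.104,-.025,.096)),(P(352,320),(.015,0,.0375))]
r=least_squares(lambda p:np.concatenate([proj(n,T(p,np.array(x)))-o for (n,o),x in ob]),[.6,0,0])
print(r.x,r.fun.reshape(-1,2).round(1))
for a in((S(446,60),P(299,118)),(S(530,83),P(400,118)),(S(575,163),P(505,255))):
    q=tri(*a);d=q.x-[*r.x[:2],0];c,s=np.cos(r.x[2]),np.sin(r.x[2]);print(q.x,"tumb",c*d[0]+s*d[1],-s*d[0]+c*d[1],abs(q.fun).max())
for x in((-.133,0,0),(-.114,0,.044),(.045,0,.059),(.104,.025,.096)):print(T(r.x,np.array(x)))
print(proj("scene",T(r.x,np.array([-.131,.04,.023])))-[270,160],proj("scene",T(r.x,np.array([-.131,-.04,.023])))-[270,160])
o=robot.get_obs();from scipy.spatial.transform import Rotation as R
print(R.from_quat(o["tool_rot"]).as_matrix().round(3))
E
```

```text
[ 0.51606692 -0.2800518   0.0306537 ] [[ 0.6 -0.6]
 [ 0.5 -0.2]
 [ 0.2  1.1]
 [-0.1  0.1]
 [-0.2  0.1]
 [-1.3  0.2]]
[ 0.61932839 -0.25121991  0.09410921] tumb 0.10409662836231293 0.025653488614503953 0.40447739356807233
[ 0.62049309 -0.30147004  0.09560947] tumb 0.10372066793391019 -0.024608730993816514 0.33563861763968816
[ 0.55221718 -0.35677106  0.10411448] tumb 0.03378192358466794 -0.07779118670211932 1.0012412430446034
[ 0.3831294 -0.2841281  0.       ]
[ 0.40212047 -0.28354577  0.044     ]
[ 0.56104578 -0.2786726   0.059     ]
[ 0.61925184 -0.25187606  0.096     ]
[41.28059295 78.80635504] [69.43449083 89.35987435]
[[ 0.949  0.315 -0.   ]
 [ 0.315 -0.949  0.002]
 [ 0.    -0.002 -1.   ]]
```

Pose fit is good, with residuals around 1 px: tumbler at (0.516, -0.280), yaw 1.8°. The tall neighbour's corner is about 104 mm high at y = -78 mm of the tumbler. Next I align the tool, bring the fingers to about 32 mm apart, and move to a point behind the drum at height.

{"method": "jog_arm", "body": {"motion": [0,0,0,0,0,1,0.26,0,0,0,0,0,1,0.26,0,0,0,0,0,1,0.26,0,0,0,0,0,1,0.26,0.42,-0.84,0,0,0,0.15,0.26,0.42,-0.84,0,0,0,0,0.26,0.42,-0.84,0,0,0,0,0.26,0.42,-0.84,0,0,0,0,0.26,0.42,-0.84,0,0,0,0,0.26,0.42,-0.84,0,0,0,0,0.26,0.42,-0.84,0,0,0,0,0.26,0.42,-0.84,0,0,0,0,0.26]}}

```text
time: 1.6
position: [0.323, -0.3188, 0.2333]
tool_rot: [1.0, 0.015, -0.0, -0.0]
ft_force: [0.2, -0.3, -0.4]
grip_width: 0.0326
grip_force: 0.0
```

{"method": "jog_arm", "body": {"motion": [0.42,-0.84,0,0,0,0,0.26,0,0,0.7,0,0,0,0.26,0,0,0.7,0,0,0,0.26,0,0,0.7,0,0,0,0.26,0,0,0,0,0,0,0.26,0,0,0,0,0,0,0.26]}}

```text
time: 2.35
position: [0.3387, -0.2863, 0.15]
tool_rot: [1.0, 0.016, 0.0, 0.0]
ft_force: [0.7, -0.1, -0.4]
grip_width: 0.032
grip_force: 0.0
```

```bash
cat >> h.py <<'E'
from scipy.spatial.transform import Rotation as Ro
TP=[0.51607,-0.28005,0.03065]
def rep():
    o=robot.get_obs();d=np.array(o["position"])-[*TP[:2],0];c,s=np.cos(TP[2]),np.sin(TP[2])
    M=Ro.from_quat(o["tool_rot"]).as_matrix()
    print("t",round(o["time"],2),"tumb mm",(1e3*np.array([c*d[0]+s*d[1],-s*d[0]+c*d[1],d[2]])).round(1),"yaw err",round(np.degrees(np.arctan2(M[1,0],M[0,0])-TP[2]),2),"tilt",M[:2,2].round(4),"w",round(o["grip_width"],4),"F",np.round(o["ft_force"],1))
E
python3 - <<'E'
from h import *
import cv2
rep()
a=robot.camera("scene")[150:290,250:430];b=robot.camera("top")[80:230,240:460]
a=cv2.resize(a,(540,420),interpolation=cv2.INTER_CUBIC);b=cv2.resize(b,(660,450),interpolation=cv2.INTER_CUBIC)
cv2.imwrite("pics/d1.png",a);cv2.imwrite("pics/d2.png",b)
E
```

```text
t 2.35 tumb mm [-177.5   -0.8  150. ] yaw err 0.02 tilt [ 0.0004 -0.0006] w 0.032 F [ 0.7 -0.1 -0.4]
```

View pics/d1.png

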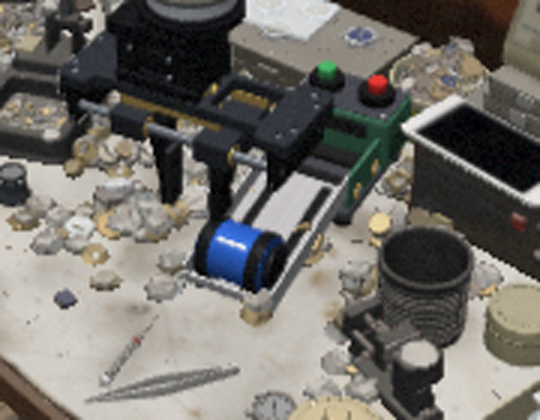

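The drum still rests against the lip at crop (240,255). The gripper hangs above and behind it, and the white-rimmed dark box and a black ribbed cylinder are to the right. I'll check the heights and positions of those two.

```bash
python3 - <<'E'
from h import *
D=lambda u,v:("scene",np.array([250+u/3,150+v/3]))
def show(*a):
    q=tri(*a);d=q.x-[*TP[:2],0];c,s=np.cos(TP[2]),np.sin(TP[2]);print((1e3*np.array([c*d[0]+s*d[1],-s*d[0]+c*d[1],d[2]])).round(),abs(q.fun).max())
show(D(425,248),P(648,465)) # cylinder rim centre
show(D(403,124),P(507,252)) # box corner
show(D(462,96),P(548,112)) # box far left corner
E
```

```text
[ -67. -146.   74.] 0.07621209118173056
[ 34. -78. 107.] 0.707070581317339
[ 108. -101.   99.] 0.7883105841036127
```

View pics/d2.png

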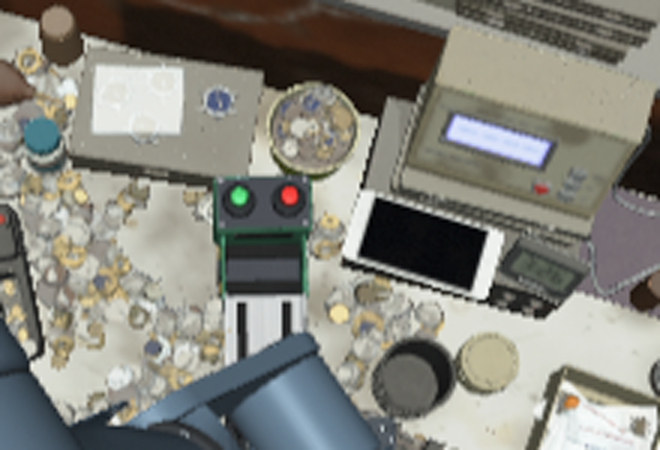

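Clearances are fine: the body will be about 125 mm up at the top of the push, against 107 mm for the box. I'll descend behind the drum and come close.

{"method": "jog_arm", "body": {"motion": [0,-0.02,0.65,0,0,0,0.26,0,0,0.65,0,0,0,0.26,0,0,0.65,0,0,0,0.26,0,0,0.65,0,0,0,0.26,0.1,0,0,0,0,0,0.26,0.15,0,0,0,0,0,0.26,0.15,0,0,0,0,0,0.26,0.1,0,0,0,0,0,0.26,0,0,0,0,0,0,0.26]}}

```text
time: 3.58
position: [0.3591, -0.2848, 0.046]
tool_rot: [1.0, 0.016, 0.0, 0.001]
ft_force: [-0.5, 0.1, 0.9]
grip_width: 0.0321
grip_force: 0.0
```

```bash
python3 -c "
from h import *
rep()"
```

```text
t 3.58 tumb mm [-1.571e+02  1.000e-01  4.600e+01] yaw err 0.06 tilt [ 0.0009 -0.0011] w 0.0321 F [-0.5  0.1  0.9]
```

{"method": "jog_arm", "body": {"motion": [0.05,0,0,0,0,0,0.26,0.05,0,0,0,0,0,0.26,0.05,0,0,0,0,0,0.26,0.05,0,-0.008,0,0,0,0.26,0.05,0,-0.008,0,0,0,0.26,0.05,0,-0.008,0,0,0,0.26,0.06,0,-0.01,0,0,0,0.26,0.06,0,-0.01,0,0,0,0.26]}}

```text
time: 4.58
position: [0.3754, -0.284, 0.0474]
tool_rot: [1.0, 0.016, -0.0, -0.0]
ft_force: [-2.0, -0.6, 0.8]
grip_width: 0.0323
grip_force: 1.1
```

```bash
python3 -c "
from h import *
rep()"
```

```text
t 4.58 tumb mm [-140.7    0.3   47.4] yaw err 0.03 tilt [-0.  0.] w 0.0323 F [-2.  -0.6  0.8]
```

{"method": "jog_arm", "body": {"motion": [0.07,0,-0.011,0,0,0,0.26,0.07,0,-0.011,0,0,0,0.26,0.07,0,-0.011,0,0,0,0.26,0.07,0,-0.011,0,0,0,0.26,0.07,0,-0.011,0,0,0,0.26,0.07,0,-0.011,0,0,0,0.26,0.07,0,-0.011,0,0,0,0.26,0.07,0,-0.011,0,0,0,0.26,0.07,0,-0.011,0,0,0,0.26,0.07,0,-0.011,0,0,0,0.26,0.07,0,-0.011,0,0,0,0.26,0.07,0,-0.011,0,0,0,0.26]}}

```text
time: 6.08
position: [0.409, -0.283, 0.0526]
tool_rot: [1.0, 0.016, 0.0, 0.0]
ft_force: [-1.5, -1.0, 0.8]
grip_width: 0.0322
grip_force: 1.1
```

```bash
python3 -c "
from h import *
rep()
import cv2
cv2.imwrite('pics/e1.png',cv2.resize(robot.camera('scene')[150:290,250:430],(540,420),interpolation=cv2.INTER_CUBIC))"
```

```text
t 6.08 tumb mm [-107.1    0.3   52.6] yaw err 0.02 tilt [ 0. -0.] w 0.0322 F [-1.5 -1.   0.8]
```

View pics/e1.png

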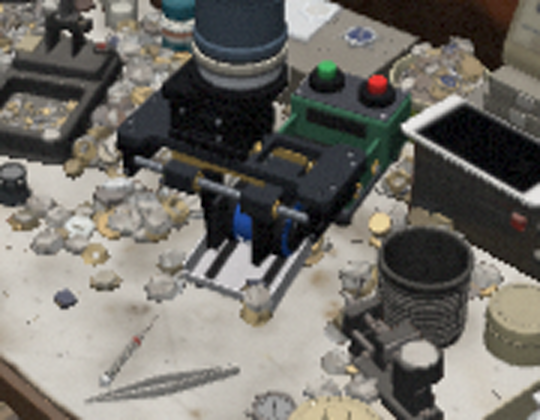

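The drum is well up the ramp, ahead of both fingers at crop (260,225). Contact force is about 2 N, so I'll carry on.

{"method": "jog_arm", "body": {"motion": [0.07,0,-0.011,0,0,0,0.26,0.07,0,-0.011,0,0,0,0.26,0.07,0,-0.011,0,0,0,0.26,0.07,0,-0.011,0,0,0,0.26,0.07,0,-0.011,0,0,0,0.26,0.07,0,-0.011,0,0,0,0.26,0.07,0,-0.011,0,0,0,0.26,0.07,0,-0.011,0,0,0,0.26,0.07,0,-0.011,0,0,0,0.26,0.07,0,-0.011,0,0,0,0.26,0.07,0,-0.011,0,0,0,0.26,0.07,0,-0.011,0,0,0,0.26]}}

```text
time: 7.62
position: [0.4426, -0.2819, 0.0579]
tool_rot: [1.0, 0.016, -0.0, -0.0]
ft_force: [-2.5, -0.1, 1.5]
grip_width: 0.0321
grip_force: 1.1
```

{"method": "jog_arm", "body": {"motion": [0.07,0,-0.011,0,0,0,0.26,0.07,0,-0.011,0,0,0,0.26,0.07,0,-0.011,0,0,0,0.26,0.07,0,-0.011,0,0,0,0.26,0.07,0,-0.011,0,0,0,0.26,0.07,0,-0.011,0,0,0,0.26,0.07,0,-0.011,0,0,0,0.26,0.07,0,-0.011,0,0,0,0.26,0.07,0,-0.011,0,0,0,0.26,0.07,0,-0.011,0,0,0,0.26,0.07,0,-0.011,0,0,0,0.26,0.07,0,-0.011,0,0,0,0.26]}}

```text
time: 9.12
position: [0.4761, -0.2809, 0.0632]
tool_rot: [1.0, 0.016, -0.0, -0.0]
ft_force: [-1.6, -0.6, 1.1]
grip_width: 0.032
grip_force: 1.1
```

```bash
python3 -c "
from h import *
rep()"
```

```text
t 9.12 tumb mm [-39.9   0.4  63.2] yaw err 0.02 tilt [-0.  0.] w 0.032 F [-1.6 -0.6  1.1]
```

{"method": "jog_arm", "body": {"motion": [0.07,0,-0.011,0,0,0,0.26,0.07,0,-0.011,0,0,0,0.26,0.07,0,-0.011,0,0,0,0.26,0.07,0,-0.011,0,0,0,0.26,0.06,0,-0.01,0,0,0,0.26,0.06,0,-0.01,0,0,0,0.26,0.05,0,0,0,0,0,0.26,0.05,0,0,0,0,0,0.26,0.05,0,0,0,0,0,0.26,0.05,0,0,0,0,0,0.26,0.05,0,0,0,0,0,0.26,0.05,0,0,0,0,0,0.26]}}

```text
time: 10.62
position: [0.5043, -0.2801, 0.0657]
tool_rot: [1.0, 0.015, 0.0, 0.0]
ft_force: [-0.1, 0.3, -0.1]
grip_width: 0.0322
grip_force: 0.3
```

{"method": "jog_arm", "body": {"motion": [0.05,0,0,0,0,0,0.26,0.05,0,0,0,0,0,0.26,0.05,0,0,0,0,0,0.26,0.05,0,0,0,0,0,0.26,0.05,0,0,0,0,0,0.26,0.04,0,0,0,0,0,0.26]}}

```text
time: 11.38
position: [0.5157, -0.2797, 0.0657]
tool_rot: [1.0, 0.016, 0.0, 0.0]
ft_force: [0.0, -0.0, 0.4]
grip_width: 0.032
grip_force: 0.0
```

```bash
python3 -c "
from h import *
rep()"
```

```text
t 11.38 tumb mm [-0.3  0.4 65.7] yaw err 0.02 tilt [ 0.0001 -0.    ] w 0.032 F [ 0.  -0.   0.4]
```

The contact force has vanished past the front roller. I'll back off, rise, close the fingers, turn the tool 24° for clearance and look.

{"method": "jog_arm", "body": {"motion": [-0.3,0,-0.1,0,0,0,0.26,-0.4,0,-0.6,0,0,0,0.26,-0.5,0,-0.9,0,0,0,1,-0.5,0,-0.9,0,0,0,1,-0.5,0,0,0,0,1,1,0,0,0,0,0,1,1,0,0,0,0,0,1,1,0,0,0,0,0,1,1,0,0,0,0,0,1,1,0,0,0,0,0,1,1,0,0,0,0,0,0,1]}}

```text
time: 12.75
position: [0.4268, -0.2821, 0.1658]
tool_rot: [0.981, -0.192, -0.0, -0.0]
ft_force: [0.2, 0.3, 0.6]
grip_width: 0.0006
grip_force: 0.0
```

```bash
python3 -c "
from h import *
rep()
import cv2
a=cv2.resize(robot.camera('scene')[150:290,290:430],(400,400),interpolation=cv2.INTER_CUBIC)
b=cv2.resize(robot.camera('top')[110:210,280:380],(400,400),interpolation=cv2.INTER_CUBIC)
cv2.imwrite('pics/f1.png',np.hstack([a,b]))"
```

```text
t 12.75 tumb mm [-89.3   0.7 165.8] yaw err -23.95 tilt [-0.0005  0.0004] w 0.0006 F [0.2 0.3 0.6]
```

View pics/f1.png

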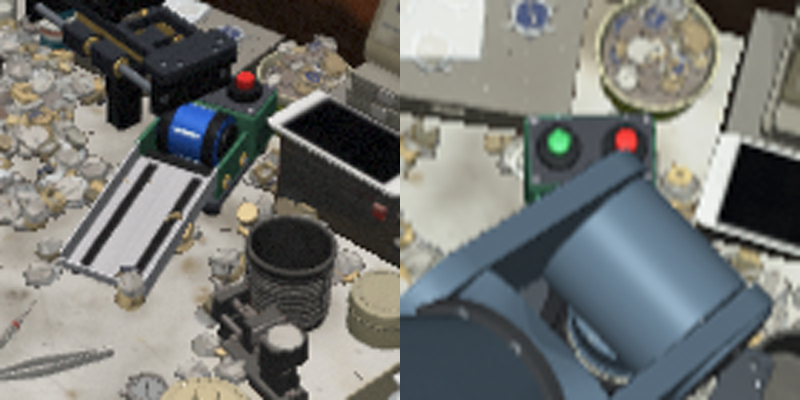

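The drum lies between the rollers at the top (crop (190,130)). I'll check it against the projection while moving over the green button.

{"method": "jog_arm", "body": {"motion": [0.7,-0.42,0,0,0,0,1,0.7,-0.42,0,0,0,0,1,0.7,-0.42,0,0,0,0,1,0.7,-0.42,0,0,0,0,1,0.7,-0.42,0,0,0,0,1,0.67,-0.42,0,0,0,0,1,0,0,0,0,0,0,1,0,0,0.5,0,0,0,1,0,0,0.5,0,0,0,1,0,0,0,0,0,0,1]}}

```text
time: 14.1
position: [0.6175, -0.2515, 0.1238]
tool_rot: [0.981, -0.193, -0.003, -0.001]
ft_force: [-0.1, -0.4, -0.7]
grip_width: 0.0004
grip_force: 0.0
```

```bash
python3 -c "
from h import *
rep()
for y in(.036,-.036): print((proj('scene',T(TP,np.array([.045,y,.059])))-[290,150])*400/140)
import cv2
a=cv2.resize(robot.camera('scene')[150:250,310:410],(500,500),interpolation=cv2.INTER_CUBIC)
cv2.imwrite('pics/g1.png',a)"
```

```text
t 14.1 tumb mm [102.2  25.4 123.8] yaw err -23.99 tilt [-0.0052  0.0028] w 0.0004 F [-0.1 -0.4 -0.7]
[158.71128306 119.62548714]
[227.70314456 141.75742955]
```

View pics/g1.png

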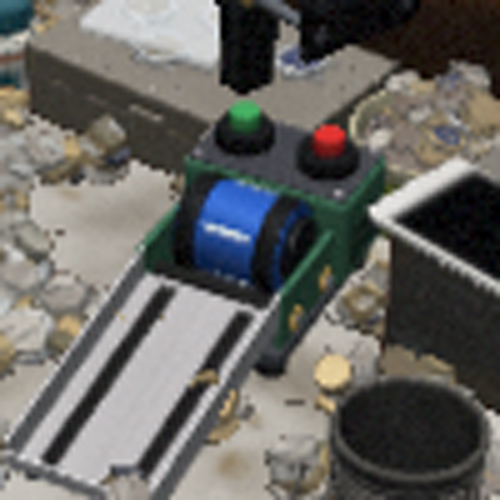

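The drum sits where the home pose projects, and the finger stands directly over the green button at crop (245,60). I'll press slowly.

{"method": "jog_arm", "body": {"motion": [0.04,0,0.2,0,0,0,1,0,0,0.2,0,0,0,1,0,0,0.04,0,0,0,1,0,0,0.04,0,0,0,1,0,0,0.04,0,0,0,1,0,0,0,0,0,0,1]}}

```text
time: 14.9
position: [0.6214, -0.2526, 0.1051]
tool_rot: [0.981, -0.193, -0.0, -0.0]
ft_force: [-1.1, 0.3, 2.5]
grip_width: 0.0004
grip_force: 1.1
```

{"method": "jog_arm", "body": {"motion": [0,0,0.03,0,0,0,1,0,0,0,0,0,0,1]}}

```text
time: 15.15
position: [0.6216, -0.2527, 0.1038]
tool_rot: [0.981, -0.193, -0.0, 0.0]
ft_force: [-1.0, 1.2, 2.4]
grip_width: 0.0005
grip_force: 1.3
```

{"method": "jog_arm", "body": {"motion": [0,0,0.03,0,0,0,1,0,0,0.03,0,0,0,1,0,0,0,0,0,0,1]}}

```text
time: 15.52
position: [0.6216, -0.2527, 0.1015]
tool_rot: [0.981, -0.193, -0.0, -0.0]
ft_force: [-2.2, 1.6, 5.0]
grip_width: 0.0004
grip_force: 2.1
```

{"method": "jog_arm", "body": {"motion": [0,0,0.03,0,0,0,1,0,0,0,0,0,0,1]}}

```text
time: 15.78
position: [0.6216, -0.2528, 0.1013]
tool_rot: [0.981, -0.193, 0.0, 0.0]
ft_force: [-4.3, 1.7, 9.0]
grip_width: 0.0002
grip_force: 4.6
```

It has bottomed out: the position holds and the force is rising. One slight further press, then release straight up and clear.

{"method": "jog_arm", "body": {"motion": [0,0,0.02,0,0,0,1,0,0,0,0,0,0,1]}}

```text
time: 16.02
position: [0.6217, -0.2527, 0.1013]
tool_rot: [0.981, -0.193, 0.0, 0.0]
ft_force: [-4.0, 2.6, 12.6]
grip_width: 0.0005
grip_force: 6.1
```

{"method": "jog_arm", "body": {"motion": [0,0,-0.1,0,0,0,1,0,0,-0.2,0,0,0,1,0,0,-0.5,0,0,0,1,0,0,-0.8,0,0,0,1,0,0,-0.5,0,0,0,1,0,0,0,0,0,0,1]}}

```text
time: 16.77
position: [0.6234, -0.2538, 0.1863]
tool_rot: [0.981, -0.193, 0.003, 0.001]
ft_force: [-0.3, -0.3, 0.1]
grip_width: 0.0003
grip_force: 0.0
```

```bash
python3 -c "
from h import *
rep()
import cv2
cv2.imwrite('pics/h1.png',cv2.resize(robot.camera('scene')[150:250,310:410],(500,500),interpolation=cv2.INTER_CUBIC))"
```

```text
t 16.77 tumb mm [108.   23.  186.3] yaw err -23.98 tilt [ 0.0055 -0.0033] w 0.0003 F [-0.3 -0.3  0.1]
```

View pics/h1.png

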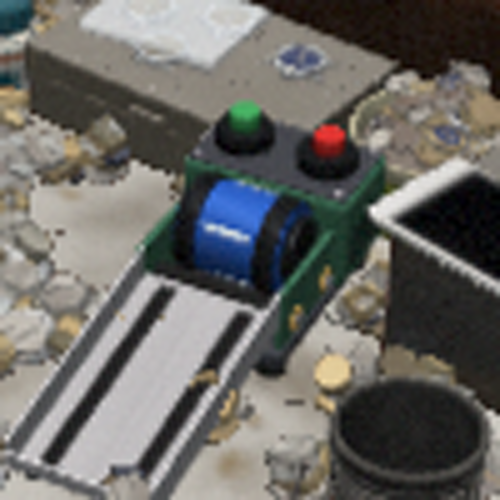

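The drum is home, the green button is up again at crop (245,115), the red one is untouched, and the arm is clear.

```bash
python3 -c "
from rig import robot
print(robot.hand_in())"
```

```text
the job is handed in; nothing more can be done
None
```

I rolled the drum up the ramp until it dropped home between the rollers, then pressed the green start button fully down and let it come up again; the red button was not touched, and I handed the job in at about 17 s.

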